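# Walk the heavy carton back into the bench hutch and slide its door shut

## Task

The heavy carton of fittings stands askew across the door line of the bench hutch, so the sliding door cannot be closed. Without lifting it, walk the carton in, nudging whichever front corner hangs back, until it stands square to the front, with its face a finger's width or two behind the door line, then slide the door fully home against the right-hand jamb without slamming it. Leave the two small bottles at the back of the hutch, the glue stick and the mug standing where they are.

Things in the scene. Friction and masses are not known exactly. Their poses are not given: they have to be found in the camera images.
- hutch: Fixed plywood hutch without a floor (the bench runs into it), 560 wide (y) x 206 deep (x) x 203 high. Origin: bench level, middle of the width, on the door line = inner face of the sliding door. x points into the hutch, y left as seen from the robot, z up. Front edges at x = -14 mm, back at x = 180 mm, walls 12 mm. Left half shut by a fixed clear leaf (x 4 to 13 mm); open bay on the right: y = -263 to -10 mm.
- door (a joint): Front sliding leaf, m: 0 = shut against the right-hand jamb (rubber stops there), grows as it slides left (hutch +y), at most 0.255. Aluminium frame, clear pane, 275 wide x 177 high x 10 thick, x = -10 to 0 mm in the hutch frame, 4 mm above the bench. Hangs on rollers, 0.6 kg, about 2 N friction, stays where left. A carton across the door line blocks it.
- header_edge (a point): Lower front edge of the aluminium door header under the hutch's roof, above the middle of the open bay: 179 mm above the bench, 14 mm in front of the door line; axes as the hutch's. A tool pointing straight down strikes it or the roof before its tip gets to the door line: lean the tool's upper end back toward the robot, about 30 to 45 degrees.
- door_handle (a point): Middle of the grip of the door's dark steel bow handle: an upright round bar 10 mm thick on the leaf's right-hand stile, its axis 30 mm in front of the leaf's face (x = -40 mm in the hutch frame), from 40 to 100 mm above the bench, this point at 70 mm. It moves with the door. To shut the door, push the bar from its left side toward hutch -y.
- carton_center (a point): Centre (28 mm over the bench, half-way up) of the heavy brown carton, 71 deep (x) x 112 wide (y) x 57 high, full of brass fittings, about 0.8 kg, standing on the bench. Its x points from its front face (the one nearer the robot, at x = -35.5 mm) to its back, its y to the left, z up.
- carton_front_left (a point): Half-way up the left front upright edge of the carton (-35.5, +56 mm from its centre), on the face toward the robot; axes as the carton's.
- carton_front_right (a point): Half-way up the right front upright edge of the carton (-35.5, -56 mm from its centre), on the face toward the robot; axes as the carton's.
- bottle_dark: Bystander: small round bottle with black cap, 25 across, 78 high, standing at the back of the open bay. Origin at the middle of its underside, z up.
- bottle_white: Bystander: the like with white cap, also at the back of the open bay. Origin at the middle of its underside, z up.
- glue: Bystander: glue stick with white cap and orange band, 26 across, 87 high, standing on the bench to the right in front of the hutch. Origin at the middle of its underside, z up.
- mug: Bystander: blue and white coffee mug, 78 across, 112 over the handle, 92 high, on the bench to the left in front of the hutch. Origin at the middle of its underside, z up.
Mind the look-alikes: they are no part of the job. Leave any green or orange look-alike of the part that bears carton_center alone.

How it is judged:
On the way:
1. The carton stands behind the door line, square, while the door is still open (x of carton_front_left in the frame of hutch between 0.003 and 0.05 m and x of carton_front_right in the frame of hutch between 0.003 and 0.05 m and angle between the x axis of carton_center and the x axis of hutch, either way round below 0.15 rad and value of joint door above 0.18 m), for 0.2 s.
At the end, for the whole second after the job is handed in: The door is shut to within 3 mm of the jamb; both front edges of the carton are 3 to 50 mm behind the door line, the carton is square to the hutch within 0.15 rad and flat on the bench; the two bottles, the glue stick and the mug stand upright (value of joint door below 0.003 m and x of carton_front_left in the frame of hutch between 0.003 and 0.05 m and x of carton_front_right in the frame of hutch between 0.003 and 0.05 m and angle between the x axis of carton_center and the x axis of hutch, either way round below 0.15 rad and height (world z) of carton_center below 0.034 m and angle between each of bottle_dark, bottle_white, glue, mug's own z axis and vertical below 0.1 rad); the robot touches nothing.
It fails at once if The carton is lifted (its centre rises more than 15 mm) (height (world z) of carton_center above 0.0435 m).
It fails at once if The door is slammed (closes faster than 0.35 m/s) (velocity of joint door below -0.35 m/s).
It fails at once if A small bottle is moved more than 20 mm or tipped (distance of any of bottle_dark, bottle_white from where it was at the start of the episode above 0.02 m or angle between any of bottle_dark, bottle_white's own z axis and vertical above 0.3 rad).
It fails at once if The glue stick or the mug is moved more than 20 mm or tipped (distance of any of glue, mug from where it was at the start of the episode above 0.02 m or angle between any of glue, mug's own z axis and vertical above 0.3 rad).
It also fails if it takes over 61 s, if anything falls off the work surface, if the arm or the gripper's body presses on something with over 40 N, if the wrist force passes 120 N, or if a joint passes its speed limit or range.

## Robot

A 7-joint arm with a two-finger parallel gripper is mounted at the origin on the work surface; the furniture and walls round the work are solid. World frame = base frame: x ahead of the robot, y to its left, z up, the work surface at z = 0. Lengths are in m, angles in rad, forces in N, time in s.
With the tool pointing down it reaches from about 0.425 to 0.875 m from the base axis. Payload 4.7 kg.
Tool frame: the origin (TCP) lies midway between the tips of the shut fingers; the grasp point (between the pads) lies 19 mm behind it (manip.pinch_z is the distance from the TCP to the grasp point, in m); z points along the fingers, y is the line along which they close (so a half turn about z gives the same grasp; the last joint's range is limited). The gripper opens to 87 mm and grips with 3 to 60 N. Pads are 19 mm wide; open, the fingers measure 117 mm over their backs; the gripper's body (75 mm by 190 mm) begins 51 mm behind the grasp point.
Start: joints at [-1.248, 0.321, -0.07, 1.45, 0.023, 1.371, -0.057], TCP at [0.198, 0.619, 0.223] pointing down, gripper open.
Joint ranges: [-2.86, 2.86], [-0.3, 2.09], [-1.38, 1.24], [0.06, 2.45], [-1.56, 4.7], [0.09, 2.05], [-2.69, 2.69]. Speed limits (rad/s): [2.57, 2.57, 3.14, 3.14, 3.14, 3.14, 3.14].

## Interface

Orientations are given as a rotation vector (axis times angle).
In Python, from plant import get_obs, eyes, manip, look_for, spot_point gives the robot as it stands.
- The arm moves only by the tool servo_tool, never from a script. Its argument "moves" is a list of rows, each a list of 7 numbers: the shift along the tool's x, y, z in units of 40 mm (1.0 is 40 mm), then the turn, a rotation vector about the tool's x, y, z in units of 10 degrees (1.0 is 10 degrees), then the opening, from -1 (shut) to 1 (fully open), so that 0 is half open. A call has 1 to 20 rows; each row shifts and turns the commanded pose from where the row before left it, along the tool's axes as they then stand; what a row does not reach is not made up. A row lasts 1/8 s, in which the tool goes at most 62.5 mm and 10.7 degrees, less where a joint would pass 70% of its speed; a pose out of reach is approached as far as the arm can. A call is refused whole if a number of a shift passes 1 or a number of a turn 1, either way. A call with a gripper value outside its range is refused whole. The fingers move at their own pace and stop on an object; "force" is the grip in N (left out, the last holds). Time passes only in rows, so rows that do not move let the fingers close. It gives the time, the measured TCP pose, the force, the opening and the grip force at its end, in the units of the state.
- get_obs(): the state, without advancing time (a new reading comes with each control period).
- eyes.grab_frame(name): name is "scene" or "top"; returns (picture, depth): 384x512x3 uint8, red, green, blue; 384x512 float32, m along the optical axis (not along the pixel's ray), 0 where there is no reading.
- eyes.camera_model(name): a dict with "fovy" (degrees; the focal length in pixels is half the picture's height over the tangent of half this angle, whatever the lens; pixels are square), "cx", "cy" (the principal point, pixels), "world_from_camera" (4x4, takes a point from camera to world coordinates). Camera axes: x right, y down, z forward; pixel columns grow to the right and rows downward; lengths in m; the calibration is good to about 2 mm. A picture is of the moment at which its call begins. camera_model takes no time and is no camera call.
- manip.sign_off(): hands the job in; it is judged then, once.
Trained networks look in the newest picture that a camera, given by its name, has taken for a name from the list of things; names that differ only in an ending like _2 or _b are one class to them, and where a whole thing is asked for, a point or a joint stands for the part that bears it (a point fixed in the world has none). Each returns a list of dicts, best first, with "conf" (0 to 1); they miss things now and then, are a little off and sometimes report something else, mostly with a low value. They report only what shows in the picture. A call takes as long as a camera call. They do not tell look-alikes from the thing itself.
- look_for(camera, query): "box" ([left, top, right, bottom] in pixels, round what is visible of it).
- spot_point(camera, query): "pixel" ([row, column] in pixels: a listed point, or the origin of a listed thing).
The state is a dict: "t": time; "q": joint angles; "joint_velocities": joint speeds; "effort": joint torques, N m; "eef_pos": TCP position; "tool_rot": TCP orientation; "wrist_force": force on the tool from outside, world axes, zero at the start; "moment": the same for the moment, N m; "opening": finger opening in m; "finger_force": force on a finger pad.
Only numpy, scipy, OpenCV 4.12 (cv2) and the standard library are available. Lean on these libraries where they do the work, as an engineer would, in place of code of your own. Each camera call takes 0.05 s, during which the arm holds its last target. There are 200 camera calls.

## Working session

There is one attempt and no reset: what is moved stays moved. The work goes in short steps, Python scripts to look and compute and a tool call to move; the robot and the scene stay as the last step left them, time stands still between calls to the robot, and variables do not carry over. Pictures are saved under pics/ and viewed, at most 10 in all, crops included, and the job is handed in when it is done.

Besides the shell and the picture viewer there is one more tool, called after ">>>" by a JSON object that holds its "name" and its "arguments", one argument or row to a line. servo_tool: Moves the arm, as the interface text tells. Its arguments: {"type":"object","properties":{"moves":{"type":"array","items":{"type":"array","items":{"type":"number"}}},"force":{"type":"number"}},"required":["moves"]}

```bash
ls; mkdir -p pics
cat > h.py <<'E'
import numpy as np, cv2
from plant import get_obs, eyes, manip, look_for, spot_point
from scipy.spatial.transform import Rotation as R
def ray(cam,px):  # px=(row,col) -> origin, dir (z=1 cam)
    m=eyes.camera_model(cam); f=192/np.tan(np.radians(m["fovy"])/2); T=np.array(m["world_from_camera"])
    d=T[:3,:3]@np.array([(px[1]-m["cx"])/f,(px[0]-m["cy"])/f,1.]); return T[:3,3],d
def at_z(cam,px,z):
    o,d=ray(cam,px); return o+d*(z-o[2])/d[2]
def at_depth(cam,px,dep):
    o,d=ray(cam,px); r,c=int(round(px[0])),int(round(px[1])); return o+d*dep[r,c]
def cloud(cam,dep):
    m=eyes.camera_model(cam); f=192/np.tan(np.radians(m["fovy"])/2); T=np.array(m["world_from_camera"])
    v,u=np.mgrid[0:384,0:512]; P=np.stack([(u-m["cx"])/f*dep,(v-m["cy"])/f*dep,dep],-1)
    return P@T[:3,:3].T+T[:3,3]
def proj(cam,p):
    m=eyes.camera_model(cam); f=192/np.tan(np.radians(m["fovy"])/2); T=np.linalg.inv(np.array(m["world_from_camera"]))
    c=T[:3,:3]@np.array(p)+T[:3,3]; return [m["cy"]+f*c[1]/c[2], m["cx"]+f*c[0]/c[2]]
E
python3 - <<'E'
from h import *
np.set_printoptions(precision=4,suppress=True)
o=get_obs(); print(o)
out=[]
for c in("scene","top"):
    im,d=eyes.grab_frame(c); cv2.imwrite(f"pics/{c}0.png",im[:,:,::-1]); np.save(f"{c}0.npy",d)
    print(c, np.array(eyes.camera_model(c)["world_from_camera"]))
    for q in["hutch","header_edge","door_handle","carton_center","carton_front_left","carton_front_right","bottle_dark","bottle_white","glue","mug"]:
        for s in spot_point(c,q)[:3]: print(c,q,np.round(s["pixel"],1),round(s["conf"],2), at_z(c,s["pixel"],{"door_handle":.07,"header_edge":.179}.get(q,.028 if "carton" in q else 0)))
E
```

```text
pics
{'t': 0.0, 'q': array([-1.2479,  0.3218, -0.0701,  1.4517,  0.0226,  1.3707, -0.0569]), 'joint_velocities': array([ 0.0002, -0.0009, -0.001 , -0.0001,  0.0006, -0.0001, -0.0004]), 'effort': array([ -0.0002, -49.1287,  -0.404 , -31.2535,  -0.0639,   0.0436,
         0.0002]), 'eef_pos': array([0.1974, 0.6187, 0.2215]), 'tool_rot': array([-0.4831, -3.104 ,  0.0029]), 'wrist_force': array([-0.1297, -0.1464,  0.0756]), 'moment': array([-0.0321,  0.0148, -0.0065]), 'finger_force': 0.0, 'opening': 0.08709613973285053}
scene [[ 0.4533 -0.399   0.7971 -0.2417]
 [-0.8913 -0.2164  0.3985 -0.4274]
 [ 0.0135 -0.891  -0.4537  0.6046]
 [ 0.      0.      0.      1.    ]]
scene hutch [223.2 238.2] 0.77 [0.5747 0.0139 0.    ]
scene header_edge [179.4 276. ] 0.73 [ 0.5808 -0.1037  0.179 ]
scene header_edge [222.3 236.2] 0.5 [ 0.3341 -0.1111  0.179 ]
scene door_handle [210.5 240. ] 0.73 [ 0.5434 -0.0091  0.07  ]
scene carton_center [246.5 153.5] 0.94 [0.3273 0.1412 0.028 ]
scene carton_center [267.1 254.3] 0.77 [ 0.3793 -0.1378  0.028 ]
scene carton_center [234.9 368.8] 0.6 [ 0.6608 -0.3689  0.028
[... 958 characters left out ...]
93  0.07  ]
top carton_center [283.4 201.1] 0.96 [0.3282 0.1465 0.028 ]
top carton_center [269.  302.6] 0.93 [ 0.3645 -0.1329  0.028 ]
top carton_center [161.1 383.4] 0.88 [ 0.6609 -0.3674  0.028 ]
top carton_front_left [285.3 321.7] 0.83 [ 0.3205 -0.1832  0.028 ]
top carton_front_left [145.3 365.3] 0.78 [ 0.708  -0.3195  0.028 ]
top carton_front_left [303.8 212.3] 0.58 [0.2734 0.1152 0.028 ]
top carton_front_right [182.8 378.2] 0.88 [ 0.5993 -0.3496  0.028 ]
top carton_front_right [207.  312.4] 0.83 [ 0.5346 -0.1649  0.028 ]
top carton_front_right [259.9 215.2] 0.74 [0.3917 0.1077 0.028 ]
top glue [215.  374.1] 0.44 [ 0.5121 -0.3398  0.    ]
top mug [239.7 157.3] 0.84 [0.4511 0.2804 0.    ]
```

Run:
```python
import cv2,numpy as np
a=cv2.imread("pics/scene0.png")[150:310,110:400];b=cv2.imread("pics/top0.png")[120:330,130:420]
cv2.imwrite("pics/s0c.png",cv2.resize(a,None,fx=2.7,fy=2.7,interpolation=cv2.INTER_CUBIC))
cv2.imwrite("pics/t0c.png",cv2.resize(b,None,fx=2.7,fy=2.7,interpolation=cv2.INTER_CUBIC))
```

```text
(no output)
```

View pics/s0c.png

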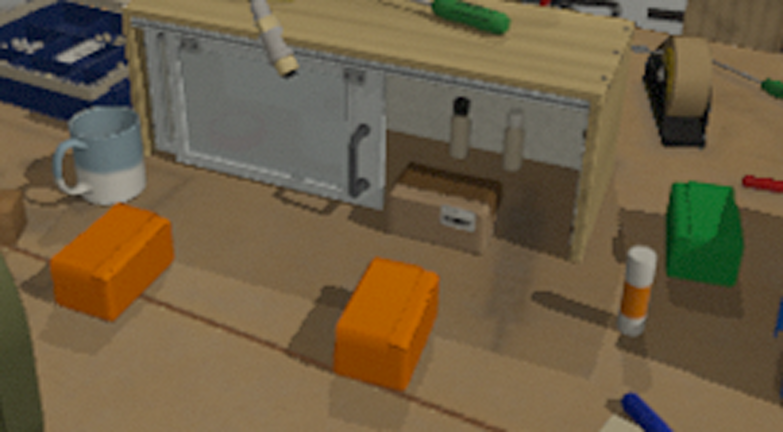

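View pics/t0c.png

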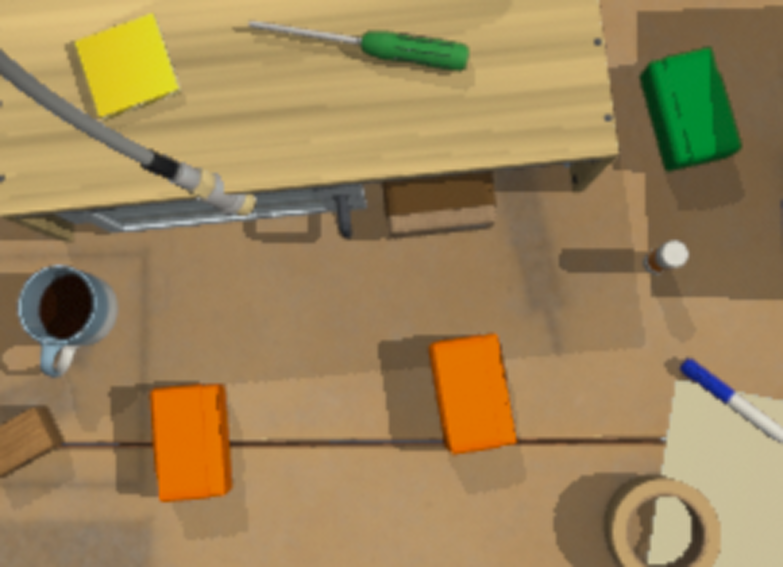

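The pictures show brown and orange/green boxes. The brown one in the bay (scene ≈ row 228, col 275; top ≈ row 197, col 293) is the carton. The orange ones at scene (246,153) and (267,254) and the green one at (235,369) are look-alikes. Next I'll fit the hutch and carton from depth.

```bash
cat >> h.py <<'E'
def carton(deps,ims,show=True):
    """front face line + corners of the carton from brown-ish points in the bay"""
    P=np.vstack([cloud(c,deps[c]).reshape(-1,3) for c in deps]); return P
E
python3 - <<'E'
from h import *
np.set_printoptions(precision=4,suppress=True)
ct=cloud("top",np.load("top0.npy")); cs=cloud("scene",np.load("scene0.npy"))
# roof front edge
for n,c in(("top",ct),("scene",cs)):
    P=c.reshape(-1,3); m=(abs(P[:,2]-.203)<.006)&(P[:,0]>.4)&(P[:,0]<.9)&(P[:,1]>-.32)&(P[:,1]<.4); Q=P[m]
    print(n,len(Q),Q.min(0),Q.max(0),np.median(Q[:,2]))
    e=[]
    for y in np.arange(-.27,.3,.02):
        s=Q[abs(Q[:,1]-y)<.008]
        if len(s)>5: e.append([y,s[:,0].min()])
    e=np.array(e); k=np.polyfit(e[:,0],e[:,1],1); r=e[:,1]-np.polyval(k,e[:,0]); g=abs(r)<.006; k=np.polyfit(e[g,0],e[g,1],1); print("front edge x=a*y+b",k,np.round(r,3))
    e=[]
    for x in np.arange(.58,.78,.02):
        s=Q[abs(Q[:,0]-x)<.008]
        if len(s)>5:e.append([x,s[:,1].min()])
    e=np.array(e); print("right edge",np.round(e,3).tolist())
    m=(P[:,2]>.008)&(P[:,2]<.07)&(P[:,0]>.5)&(P[:,0]<.72)&(P[:,1]>-.21)&(P[:,1]<-.02);Q=P[m]
    print("carton pts",len(Q)); t=Q[Q[:,2]>.05]; print("top",t.min(0),t.max(0))
    h=cv2.minAreaRect(t[:,:2].astype(np.float32)); print(h, cv2.boxPoints(h))
    f=[]
    for y in np.arange(-.20,-.02,.01):
        s=Q[abs(Q[:,1]-y)<.005]
        if len(s): f.append([round(y,3),round(s[:,0].min(),4),round(s[:,0].max(),4),round(s[:,2].max(),3),len(s)])
    print(*f,sep="\n")
E
```

```text
top 16346 [ 0.5407 -0.2626  0.197 ] [0.7885 0.3086 0.209 ] 0.20250092660036956
front edge x=a*y+b [-0.0796  0.5625] [ 0.001  0.     0.001  0.001 -0.    -0.001  0.001  0.001  0.001 -0.
  0.    -0.    -0.     0.001  0.     0.001  0.    -0.008 -0.004  0.001
  0.     0.     0.002  0.001  0.001  0.     0.001  0.002]
right edge [[0.58, -0.261], [0.6, -0.263], [0.62, -0.261], [0.64, -0.259], [0.66, -0.257], [0.68, -0.257], [0.7, -0.255], [0.72, -0.251], [0.74, -0.251], [0.76, -0.251], [0.78, -0.247]]
carton pts 863
top [ 0.5385 -0.1657  0.0501] [ 0.5975 -0.0206  0.065 ]
((0.5660438537597656, -0.09340869635343552), (0.053665854036808014, 0.1448536515235901), 4.05197286605835) [[ 0.5342 -0.0231]
 [ 0.5444 -0.1676]
 [ 0.5979 -0.1638]
 [ 0.5877 -0.0193]]
[np.float64(-0.17), np.float64(0.5485), np.float64(0.5702), np.float64(0.054), 8]
[np.float64(-0.16), np.float64(0.5449), np.float64(0.5975), np.float64(0.06), 62]
[np.float64(-0.15), np.float64(0.5435), np.float64(0.595), np.float64(0.062), 80]
[np.float64(-0.14), np.float64(0.5422), np.float64(0.5957), np.float64(0.062), 79]
[np.float64(-0.13
[... 2105 characters left out ...]
 np.float64(0.6048), np.float64(0.057), 84]
[np.float64(-0.1), np.float64(0.5365), np.float64(0.6047), np.float64(0.056), 80]
[np.float64(-0.09), np.float64(0.5349), np.float64(0.6041), np.float64(0.056), 86]
[np.float64(-0.08), np.float64(0.5356), np.float64(0.6026), np.float64(0.057), 83]
[np.float64(-0.07), np.float64(0.5338), np.float64(0.6031), np.float64(0.057), 81]
[np.float64(-0.06), np.float64(0.5338), np.float64(0.6044), np.float64(0.057), 56]
[np.float64(-0.05), np.float64(0.5764), np.float64(0.5935), np.float64(0.05), 2]
[np.float64(-0.04), np.float64(0.5656), np.float64(0.5656), np.float64(0.05), 1]
[np.float64(-0.03), np.float64(0.565), np.float64(0.5799), np.float64(0.07), 67]
```

```bash
cat >> h.py <<'E'
PSI=.078; HO=np.array([.5742,.0163,0]); HR=R.from_euler("z",PSI)
def h2w(p): return HO+HR.apply(p)
def w2h(p): return HR.inv().apply(np.asarray(p)-HO)
def tool(th,yaw=0): # lean th back; tool y along hutch y
    s,c=np.sin(th),np.cos(th); return HR*R.from_euler("z",yaw)*R.from_matrix(np.array([[-c,0,s],[0,1,0],[-s,0,-c]]))
def plan(p0,r0,p1,r1,n):
    rows=[];rv=(r0.inv()*r1).as_rotvec()
    for i in range(n):
        ri=r0*R.from_rotvec(rv*i/n); rows.append(np.round(np.r_[ri.inv().apply((p1-p0)/n)/.04,np.degrees(rv/n)/10],2).tolist())
    return rows
E
python3 - <<'E'
from h import *
np.set_printoptions(precision=4,suppress=True)
o=get_obs(); print(o["t"])
cs=cloud("scene",np.load("scene0.npy")).reshape(-1,3); ct=cloud("top",np.load("top0.npy")).reshape(-1,3)
H=w2h(cs)
m=(H[:,2]>.03)&(H[:,2]<.12)&(H[:,0]>.08)&(H[:,0]<.16)&(H[:,1]>-.26)&(H[:,1]<-.02)
Q=H[m]
for y in np.arange(-.26,-.02,.01):
    s=Q[abs(Q[:,1]-y)<.005]
    if len(s):print("bottle",round(y,3),s[:,0].min().round(3),len(s))
for n,P in(("s",cs),("t",ct)):
    H=w2h(P);m=(H[:,2]>.035)&(H[:,2]<.105)&(H[:,0]>-.06)&(H[:,0]<-.022)&(H[:,1]>-.06)&(H[:,1]<.03); print("handle",n,m.sum(),np.median(H[m],0),H[m].min(0),H[m].max(0))
    m=(H[:,2]>.02)&(H[:,2]<.15)&(abs(P[:,0]-.365)<.09)&(abs(P[:,1]+.133)<.08); print("orange",P[m].max(0),P[m].min(0))
p0,r0=o["eef_pos"],R.from_rotvec(o["tool_rot"])
th=np.radians(38)
w1=np.array([.43,.28,.25]); w2=h2w([-.075,-.133,.2]); w3=h2w([-.075,-.133,.025])
rm=(r0*R.from_rotvec((r0.inv()*tool(th)).as_rotvec()*.5))
print(w1,w2,w3)
for r in plan(p0,r0,w1,rm,12):print(r)
print()
for r in plan(w1,rm,w2,tool(th),13):print(r)
print()
for r in plan(w2,tool(th),w3,tool(th),6):print(r)
E
```

```text
1.1
bottle -0.17 0.138 39
bottle -0.16 0.137 47
bottle -0.15 0.141 15
bottle -0.1 0.144 34
bottle -0.09 0.14 42
bottle -0.08 0.145 15
handle s 88 [-0.0421 -0.0301  0.0723] [-0.0464 -0.0342  0.036 ] [-0.0228 -0.0226  0.1047]
orange [ 0.4322 -0.0952  0.0585] [ 0.3122 -0.1801  0.0201]
handle t 21 [-0.0408 -0.0295  0.083 ] [-0.0436 -0.0321  0.0384] [-0.0221 -0.0243  0.1044]
orange [ 0.4315 -0.0965  0.0641] [ 0.3147 -0.1774  0.0209]
[0.43 0.28 0.25] [ 0.5098 -0.1221  0.2   ] [ 0.5098 -0.1221  0.025 ]
[-0.68, -0.53, -0.06, -0.03, -0.16, -0.09]
[-0.67, -0.54, -0.04, -0.03, -0.16, -0.09]
[-0.66, -0.55, -0.03, -0.03, -0.16, -0.09]
[-0.65, -0.56, -0.01, -0.03, -0.16, -0.09]
[-0.65, -0.57, 0.0, -0.03, -0.16, -0.09]
[-0.64, -0.58, 0.02, -0.03, -0.16, -0.09]
[-0.63, -0.59, 0.03, -0.03, -0.16, -0.09]
[-0.62, -0.6, 0.05, -0.03, -0.16, -0.09]
[-0.61, -0.61, 0.06, -0.03, -0.16, -0.09]
[-0.59, -0.62, 0.07, -0.03, -0.16, -0.09]
[-0.58, -0.63, 0.08, -0.03, -0.16, -0.09]
[-0.57, -0.63, 0.1, -0.03, -0.16, -0.09]

[-0.2, -0.75, 0.15, -0.03, -0.14, -0.08]
[-0.19, -0.76, 0.15, -0.03, -0.14, -0.08]
[-0.18, -0.76, 0.15, -0.03, -0.14, -0.08]
[-0.16, -0.76, 0.15, -0.03, -0.14, -0.08]
[-0.15, -0.77, 0.15, -0.03, -0.14, -0.08]
[-0.13, -0.77, 0.15, -0.03, -0.14, -0.08]
[-0.12, -0.77, 0.15, -0.03, -0.14, -0.08]
[-0.1, -0.77, 0.15, -0.03, -0.14, -0.08]
[-0.09, -0.78, 0.15, -0.03, -0.14, -0.08]
[-0.07, -0.78, 0.14, -0.03, -0.14, -0.08]
[-0.06, -0.78, 0.14, -0.03, -0.14, -0.08]
[-0.04, -0.78, 0.14, -0.03, -0.14, -0.08]
[-0.03, -0.78, 0.14, -0.03, -0.14, -0.08]

[0.45, 0.0, 0.57, 0.0, 0.0, 0.0]
[0.45, 0.0, 0.57, 0.0, 0.0, 0.0]
[0.45, 0.0, 0.57, 0.0, 0.0, 0.0]
[0.45, 0.0, 0.57, 0.0, 0.0, 0.0]
[0.45, 0.0, 0.57, 0.0, 0.0, 0.0]
[0.45, 0.0, 0.57, 0.0, 0.0, 0.0]
```

>>> {"name": "servo_tool", "arguments": {
  "moves": [
    [-0.68,-0.53,-0.06,-0.03,-0.16,-0.09,0.25],
    [-0.67,-0.54,-0.04,-0.03,-0.16,-0.09,0.25],
    [-0.66,-0.55,-0.03,-0.03,-0.16,-0.09,0.25],
    [-0.65,-0.56,-0.01,-0.03,-0.16,-0.09,0.25],
    [-0.65,-0.57,0.0,-0.03,-0.16,-0.09,0.25],
    [-0.64,-0.58,0.02,-0.03,-0.16,-0.09,0.25],
    [-0.63,-0.59,0.03,-0.03,-0.16,-0.09,0.25],
    [-0.62,-0.6,0.05,-0.03,-0.16,-0.09,0.25],
    [-0.61,-0.61,0.06,-0.03,-0.16,-0.09,0.25],
    [-0.59,-0.62,0.07,-0.03,-0.16,-0.09,0.25],
    [-0.58,-0.63,0.08,-0.03,-0.16,-0.09,0.25],
    [-0.57,-0.63,0.1,-0.03,-0.16,-0.09,0.25]
  ]
}}

```text
t: 2.6
eef_pos: [0.431, 0.2778, 0.2519]
tool_rot: [0.165, 2.795, 0.016]
wrist_force: [1.1, 0.4, 0.2]
opening: 0.0548
finger_force: 0.0
```

>>> {"name": "servo_tool", "arguments": {
  "moves": [
    [-0.2,-0.75,0.15,-0.03,-0.14,-0.08,0.25],
    [-0.19,-0.76,0.15,-0.03,-0.14,-0.08,0.25],
    [-0.18,-0.76,0.15,-0.03,-0.14,-0.08,0.25],
    [-0.16,-0.76,0.15,-0.03,-0.14,-0.08,0.25],
    [-0.15,-0.77,0.15,-0.03,-0.14,-0.08,0.25],
    [-0.13,-0.77,0.15,-0.03,-0.14,-0.08,0.25],
    [-0.12,-0.77,0.15,-0.03,-0.14,-0.08,0.25],
    [-0.1,-0.77,0.15,-0.03,-0.14,-0.08,0.25],
    [-0.09,-0.78,0.15,-0.03,-0.14,-0.08,0.25],
    [-0.07,-0.78,0.14,-0.03,-0.14,-0.08,0.25],
    [-0.06,-0.78,0.14,-0.03,-0.14,-0.08,0.25],
    [-0.04,-0.78,0.14,-0.03,-0.14,-0.08,0.25],
    [-0.03,-0.78,0.14,-0.03,-0.14,-0.08,0.25],
    [0,0,0,0,0,0,0.25],
    [0,0,0,0,0,0,0.25]
  ]
}}

```text
t: 4.47
eef_pos: [0.5464, -0.0819, 0.1911]
tool_rot: [-0.079, 2.534, 0.022]
wrist_force: [0.5, -0.6, -0.6]
opening: 0.0543
finger_force: 0.0
```

Run:
```python
from h import *
np.set_printoptions(precision=4,suppress=True)
o=get_obs(); p,r=o["eef_pos"],R.from_rotvec(o["tool_rot"]); th=np.radians(38)
print(o["t"],w2h(p),o["q"],o["opening"],o["wrist_force"]); print((HR.inv()*r).as_matrix(), np.degrees((r.inv()*tool(th)).as_rotvec()))
for x in plan(p,r,h2w([-.075,-.139,.025]),tool(th),6):print(x)
```

```text
4.475 [-0.0354 -0.0957  0.1911] [ 0.0467 -0.271   0.1307  2.2527 -0.1887  0.5738  1.9446] 0.054280991559123144 [ 0.4688 -0.5525 -0.6313]
[[-0.8213  0.0162  0.5702]
 [ 0.012   0.9999 -0.0112]
 [-0.5703 -0.0024 -0.8214]] [-0.6605 -3.2294 -0.6667]
[0.53, -0.18, 0.48, -0.01, -0.05, -0.01]
[0.53, -0.18, 0.47, -0.01, -0.05, -0.01]
[0.54, -0.18, 0.47, -0.01, -0.05, -0.01]
[0.54, -0.18, 0.46, -0.01, -0.05, -0.01]
[0.55, -0.18, 0.45, -0.01, -0.05, -0.01]
[0.55, -0.18, 0.45, -0.01, -0.05, -0.01]
```

>>> {"name": "servo_tool", "arguments": {
  "moves": [
    [0.53,-0.18,0.48,-0.01,-0.05,-0.01,0.25],
    [0.53,-0.18,0.47,-0.01,-0.05,-0.01,0.25],
    [0.54,-0.18,0.47,-0.01,-0.05,-0.01,0.25],
    [0.2,-0.18,-0.2,-0.01,-0.05,-0.01,0.25],
    [0,0,0,0,0,0,0.25]
  ]
}}

```text
t: 5.1
eef_pos: [0.5176, -0.1127, 0.1094]
tool_rot: [-0.09, 2.498, 0.029]
wrist_force: [0.3, -0.6, 0.1]
opening: 0.0543
finger_force: 0.0
```

```bash
cat > st.py <<'E'
from h import *
import sys
np.set_printoptions(precision=4,suppress=True)
a=[float(x) for x in sys.argv[1:]]  # hx hy z lean_deg yaw_deg n
o=get_obs(); p,r=o["eef_pos"],R.from_rotvec(o["tool_rot"]); t=tool(np.radians(a[3]),np.radians(a[4]))
print(o["t"],"H",w2h(p),"q",o["q"],"F",HR.inv().apply(o["wrist_force"]),"op",o["opening"],"roterr",np.degrees((r.inv()*t).as_rotvec()))
for x in plan(p,r,h2w(a[:3]),t,int(a[5])):print(x)
E
python3 st.py -.075 -.139 .025 38 0 3
```

```text
5.1 H [-0.0665 -0.1242  0.1094] q [-0.0512 -0.2274  0.3505  2.4104 -0.4222  0.3732  2.3071] F [ 0.2546 -0.6429  0.1103] op 0.05429461322568727 roterr [-0.243  -1.2143 -0.2737]
[0.48, -0.12, 0.52, -0.01, -0.04, -0.01]
[0.48, -0.12, 0.52, -0.01, -0.04, -0.01]
[0.49, -0.12, 0.51, -0.01, -0.04, -0.01]
```

```bash
python3 st.py -.072 -.139 .027 32 0 4
```

```text
5.1 H [-0.0665 -0.1242  0.1094] q [-0.0512 -0.2274  0.3505  2.4104 -0.4222  0.3732  2.3071] F [ 0.2546 -0.6429  0.1103] op 0.05429461322568727 roterr [-0.2284  4.7857 -0.2861]
[0.34, -0.09, 0.39, -0.01, 0.12, -0.01]
[0.33, -0.09, 0.4, -0.01, 0.12, -0.01]
[0.32, -0.09, 0.41, -0.01, 0.12, -0.01]
[0.31, -0.09, 0.41, -0.01, 0.12, -0.01]
```

>>> {"name": "servo_tool", "arguments": {
  "moves": [
    [0.34,-0.09,0.39,-0.01,0.12,-0.01,0.25],
    [0.33,-0.09,0.4,-0.01,0.12,-0.01,0.25],
    [0.32,-0.09,0.41,-0.01,0.12,-0.01,0.25],
    [0.31,-0.09,0.41,-0.01,0.12,-0.01,0.25],
    [0,0,0,0,0,0,0.25]
  ]
}}

```text
t: 5.72
eef_pos: [0.5136, -0.1273, 0.0263]
tool_rot: [-0.107, 2.583, 0.031]
wrist_force: [0.8, 0.1, -0.2]
opening: 0.0546
finger_force: 0.0
```

```bash
python3 st.py -.05 -.139 .027 32 0 2
```

```text
5.725 H [-0.0716 -0.1384  0.0263] q [-0.2736 -0.0183  0.626   2.4128 -0.7632  0.3147  2.6903] F [ 0.7796  0.0511 -0.2013] op 0.05464982524453268 roterr [ 0.1671 -0.1007  0.2383]
[-0.23, -0.01, 0.14, 0.01, -0.01, 0.01]
[-0.23, -0.01, 0.14, 0.01, -0.01, 0.01]
```

>>> {"name": "servo_tool", "arguments": {
  "moves": [
    [-0.11,0,0.066,0.01,0,0.02,0.25],
    [-0.11,0,0.066,0,0,0,0.25],
    [-0.11,0,0.066,0,0,0,0.25],
    [-0.11,0,0.066,0,0,0,0.25]
  ]
}}

```text
t: 6.22
eef_pos: [0.5327, -0.1252, 0.029]
tool_rot: [-0.102, 2.581, 0.03]
wrist_force: [-0.2, -0.1, -0.5]
opening: 0.0545
finger_force: 0.0
```

```bash
python3 st.py -.01 -.139 .027 32 0 6
```

```text
6.225 H [-0.0524 -0.1379  0.029 ] q [-0.4724  0.0151  0.8111  2.3817 -0.7925  0.3211  2.6909] F [-0.2122 -0.0567 -0.5064] op 0.05451977466765214 roterr [0.0612 0.0058 0.0232]
[-0.15, -0.0, 0.1, 0.0, 0.0, 0.0]
[-0.15, -0.0, 0.1, 0.0, 0.0, 0.0]
[-0.15, -0.0, 0.1, 0.0, 0.0, 0.0]
[-0.15, -0.0, 0.1, 0.0, 0.0, 0.0]
[-0.15, -0.0, 0.1, 0.0, 0.0, 0.0]
[-0.15, -0.0, 0.1, 0.0, 0.0, 0.0]
```

Run:
```python
from h import *
o=get_obs(); p,r=o["eef_pos"],R.from_rotvec(o["tool_rot"])
A=h2w([-.062,-.16,.13]); B=np.array([.43,-.35,.26]); ra=tool(np.radians(25)); rb=tool(0.)
for x in plan(p,r,A,ra,5)+plan(A,ra,B,rb,8):print(x)
```

```text
[-0.23, -0.11, -0.45, 0.0, 0.14, 0.0]
[-0.22, -0.11, -0.46, 0.0, 0.14, 0.0]
[-0.2, -0.11, -0.46, 0.0, 0.14, 0.0]
[-0.19, -0.11, -0.47, 0.0, 0.14, 0.0]
[-0.18, -0.11, -0.47, 0.0, 0.14, 0.0]
[0.14, -0.61, -0.51, 0.0, 0.31, 0.0]
[0.17, -0.61, -0.51, 0.0, 0.31, 0.0]
[0.2, -0.61, -0.5, 0.0, 0.31, 0.0]
[0.22, -0.61, -0.48, 0.0, 0.31, 0.0]
[0.25, -0.61, -0.47, 0.0, 0.31, 0.0]
[0.27, -0.61, -0.46, 0.0, 0.31, 0.0]
[0.3, -0.61, -0.44, 0.0, 0.31, 0.0]
[0.32, -0.61, -0.42, 0.0, 0.31, 0.0]
```

Run:
```python
from h import *
o=get_obs(); p,r=o["eef_pos"],R.from_rotvec(o["tool_rot"])
A=h2w([-.062,-.135,.15]); B=np.array([.415,.15,.28]); ra=tool(np.radians(25)); rb=tool(0.)
for x in plan(p,r,A,ra,5)+plan(A,ra,B,rb,9):print(x)
```

```text
[-0.28, 0.01, -0.54, 0.0, 0.14, 0.0]
[-0.27, 0.01, -0.55, 0.0, 0.14, 0.0]
[-0.25, 0.01, -0.55, 0.0, 0.14, 0.0]
[-0.24, 0.01, -0.56, 0.0, 0.14, 0.0]
[-0.23, 0.01, -0.56, 0.0, 0.14, 0.0]
[0.06, 0.78, -0.43, 0.0, 0.28, 0.0]
[0.09, 0.78, -0.42, 0.0, 0.28, 0.0]
[0.11, 0.78, -0.42, 0.0, 0.28, 0.0]
[0.13, 0.78, -0.41, 0.0, 0.28, 0.0]
[0.15, 0.78, -0.41, 0.0, 0.28, 0.0]
[0.17, 0.78, -0.4, 0.0, 0.28, 0.0]
[0.18, 0.78, -0.39, 0.0, 0.28, 0.0]
[0.2, 0.78, -0.38, 0.0, 0.28, 0.0]
[0.22, 0.78, -0.37, 0.0, 0.28, 0.0]
```

>>> {"name": "servo_tool", "arguments": {
  "moves": [
    [-0.28,0.01,-0.54,0,0.14,0,0.25],
    [-0.27,0.01,-0.55,0,0.14,0,0.25],
    [-0.25,0.01,-0.55,0,0.14,0,0.25],
    [-0.24,0.01,-0.56,0,0.14,0,0.25],
    [-0.23,0.01,-0.56,0,0.14,0,0.25],
    [0.06,0.78,-0.43,0,0.28,0,0.25],
    [0.09,0.78,-0.42,0,0.28,0,0.25],
    [0.11,0.78,-0.42,0,0.28,0,0.25],
    [0.13,0.78,-0.41,0,0.28,0,0.25],
    [0.15,0.78,-0.41,0,0.28,0,0.25],
    [0.17,0.78,-0.4,0,0.28,0,0.25],
    [0.18,0.78,-0.39,0,0.28,0,0.25],
    [0.2,0.78,-0.38,0,0.28,0,0.25],
    [0.22,0.78,-0.37,0,0.28,0,0.25]
  ]
}}

```text
t: 7.98
eef_pos: [0.4132, 0.1495, 0.275]
tool_rot: [-0.124, 3.139, 0.004]
wrist_force: [0.3, 0.2, 0.8]
opening: 0.0544
finger_force: 0.0
```

```bash
python3 st.py -.05 -.139 .027 0 0 1
```

```text
7.975 H [-0.1501  0.1454  0.275 ] q [-0.5111 -0.1556  0.0938  1.8582  0.0121  1.4371  1.2296] F [0.2709 0.1783 0.8458] op 0.05444334360075995 roterr [0.1599 0.0173 0.0472]
[-2.49, -7.13, 6.18, 0.02, 0.0, 0.0]
```

>>> {"name": "servo_tool", "arguments": {
  "moves": [
    [0,0,0,0,0,1,0.25],
    [0,0,0,0,0,1,0.25],
    [0,0,0,0,0,1,0.25],
    [0,0,0,0,0,1,0.25],
    [0,0,0,0,0,1,0.25],
    [0,0,0,0,0,1,0.25],
    [0,0,0,0,0,1,0.25],
    [0,0,0,0,0,1,0.25],
    [0,0,0,0,0,1,0.25],
    [0,0,0,0,0,1,0.25],
    [0,0,0,0,0,1,0.25],
    [0,0,0,0,0,1,0.25],
    [0,0,0,0,0,1,0.25],
    [0,0,0,0,0,1,0.25],
    [0,0,0,0,0,1,0.25],
    [0,0,0,0,0,1,0.25],
    [0,0,0,0,0,1,0.25],
    [0,0,0,0,0,1,0.25]
  ]
}}

```text
t: 10.22
eef_pos: [0.4136, 0.1486, 0.2743]
tool_rot: [-3.137, -0.115, -0.002]
wrist_force: [0.4, 1.6, -0.2]
opening: 0.0541
finger_force: 0.0
```

```bash
cat >> h.py <<'E'
_t0=tool
def tool(th,yaw=0): return _t0(th,yaw)*R.from_euler("z",np.pi)
E
python3 - <<'E'
from h import *
np.set_printoptions(precision=4,suppress=True)
o=get_obs(); p,r=o["eef_pos"],R.from_rotvec(o["tool_rot"]); print(p,o["q"],np.degrees((r.inv()*tool(0.)).as_rotvec()))
A=h2w([-.062,-.139,.15]); C=h2w([-.068,-.139,.027]);ra=tool(np.radians(25)); rb=tool(np.radians(32))
for x in plan(p,r,A,ra,10)+plan(A,ra,C,rb,4):print(x)
E
```

```text
[0.4136 0.1486 0.2743] [-0.2709 -0.1473 -0.118   1.8529 -0.0198  1.433  -1.8827] [-0.1594 -0.0664 -0.2837]
[0.22, 0.71, 0.31, -0.0, 0.25, -0.0]
[0.21, 0.71, 0.32, -0.0, 0.25, -0.0]
[0.19, 0.71, 0.33, -0.0, 0.25, -0.0]
[0.18, 0.71, 0.34, -0.0, 0.25, -0.0]
[0.16, 0.71, 0.34, -0.0, 0.25, -0.0]
[0.15, 0.71, 0.35, -0.0, 0.25, -0.0]
[0.13, 0.71, 0.36, -0.0, 0.25, -0.0]
[0.12, 0.71, 0.36, -0.0, 0.25, -0.0]
[0.1, 0.71, 0.37, -0.0, 0.25, -0.0]
[0.08, 0.71, 0.37, -0.0, 0.25, -0.0]
[-0.36, -0.0, 0.68, -0.0, 0.18, 0.0]
[-0.38, -0.0, 0.67, -0.0, 0.18, 0.0]
[-0.4, -0.0, 0.66, -0.0, 0.18, 0.0]
[-0.42, -0.0, 0.65, -0.0, 0.18, 0.0]
```

>>> {"name": "servo_tool", "arguments": {
  "moves": [
    [0.22,0.71,0.31,0,0.25,0,0.25],
    [0.21,0.71,0.32,0,0.25,0,0.25],
    [0.19,0.71,0.33,0,0.25,0,0.25],
    [0.18,0.71,0.34,0,0.25,0,0.25],
    [0.16,0.71,0.34,0,0.25,0,0.25],
    [0.15,0.71,0.35,0,0.25,0,0.25],
    [0.13,0.71,0.36,0,0.25,0,0.25],
    [0.12,0.71,0.36,0,0.25,0,0.25],
    [0.1,0.71,0.37,0,0.25,0,0.25],
    [0.08,0.71,0.37,0,0.25,0,0.25],
    [0,0,0,0,0,0,0.25]
  ]
}}

```text
t: 11.6
eef_pos: [0.5226, -0.1296, 0.1477]
tool_rot: [-3.047, -0.112, -0.673]
wrist_force: [0.7, -0.4, 0.5]
opening: 0.0543
finger_force: 0.0
```

```bash
python3 st.py -.068 -.139 .027 32 0 4
```

```text
11.6 H [-0.0628 -0.1414  0.1477] q [-0.08   -0.1653  0.3546  2.1876 -0.144   0.7058 -1.1247] F [ 0.6225 -0.4746  0.4948] op 0.05432268809356896 roterr [-0.069   7.085  -0.2761]
[-0.35, -0.01, 0.67, -0.0, 0.18, -0.01]
[-0.37, -0.01, 0.66, -0.0, 0.18, -0.01]
[-0.39, -0.01, 0.65, -0.0, 0.18, -0.01]
[-0.41, -0.01, 0.64, -0.0, 0.18, -0.01]
```

>>> {"name": "servo_tool", "arguments": {
  "moves": [
    [-0.35,-0.01,0.67,0,0.18,-0.01,0.25],
    [-0.37,-0.01,0.66,0,0.18,-0.01,0.25],
    [-0.39,-0.01,0.65,0,0.18,-0.01,0.25],
    [-0.41,-0.01,0.64,0,0.18,-0.01,0.25],
    [0,0,0,0,0,0,0.25]
  ]
}}

```text
t: 12.22
eef_pos: [0.5178, -0.1225, 0.0312]
tool_rot: [-2.99, -0.129, -0.85]
wrist_force: [-0.1, 0.3, -0.7]
opening: 0.0543
finger_force: 0.0
```

```bash
python3 st.py -.028 -.139 .027 32 0 8
```

```text
12.225 H [-0.067  -0.134   0.0312] q [-0.1906 -0.0184  0.5311  2.3985 -0.7317  0.3296 -0.4946] F [-0.0968  0.2657 -0.7313] op 0.054271890205969786 roterr [-0.648   0.238   0.2744]
[0.1, 0.02, 0.08, -0.01, 0.0, 0.0]
[0.1, 0.02, 0.08, -0.01, 0.0, 0.0]
[0.1, 0.02, 0.08, -0.01, 0.0, 0.0]
[0.1, 0.02, 0.08, -0.01, 0.0, 0.0]
[0.1, 0.02, 0.08, -0.01, 0.0, 0.0]
[0.1, 0.02, 0.08, -0.01, 0.0, 0.0]
[0.1, 0.02, 0.08, -0.01, 0.0, 0.0]
[0.1, 0.02, 0.08, -0.01, 0.0, 0.0]
```

>>> {"name": "servo_tool", "arguments": {
  "moves": [
    [0.1,0.03,0.08,-0.02,0,0,0.25],
    [0.1,0.03,0.08,-0.02,0,0,0.25],
    [0.1,0.02,0.08,-0.01,0,0,0.25],
    [0.1,0.02,0.08,-0.01,0,0,0.25],
    [0.1,0.01,0.08,0,0,0,0.25],
    [0.1,0.01,0.08,0,0,0,0.25],
    [0.1,0,0.08,0,0,0,0.25],
    [0.1,0,0.08,0,0,0,0.25]
  ]
}}

```text
t: 13.22
eef_pos: [0.56, -0.1254, 0.0285]
tool_rot: [-2.999, -0.125, -0.86]
wrist_force: [-12.4, -0.2, 10.4]
opening: 0.0547
finger_force: 6.1
```

```bash
python3 st.py .01 -.139 .027 32 0 9
```

```text
13.225 H [-0.0252 -0.1402  0.0285] q [-0.2045  0.0818  0.5203  2.3195 -0.8334  0.3254 -0.4422] F [-12.3511   0.7769  10.3562] op 0.054672010962971335 roterr [0.012  0.0155 0.3133]
[0.08, -0.0, 0.06, 0.0, 0.0, 0.0]
[0.08, -0.0, 0.06, 0.0, 0.0, 0.0]
[0.08, -0.0, 0.06, 0.0, 0.0, 0.0]
[0.08, -0.0, 0.06, 0.0, 0.0, 0.0]
[0.08, -0.0, 0.06, 0.0, 0.0, 0.0]
[0.08, -0.0, 0.06, 0.0, 0.0, 0.0]
[0.08, -0.0, 0.06, 0.0, 0.0, 0.0]
[0.08, -0.0, 0.06, 0.0, 0.0, 0.0]
[0.08, -0.0, 0.06, 0.0, 0.0, 0.0]
```

>>> {"name": "servo_tool", "arguments": {
  "moves": [
    [0.1,0,0.063,0,0,0,0.25],
    [0.1,0,0.063,0,0,0,0.25],
    [0.1,0,0.063,0,0,0,0.25],
    [0.1,0,0.063,0,0,0,0.25],
    [0,0,0,0,0,0,0.25]
  ]
}}

```text
t: 13.85
eef_pos: [0.5794, -0.124, 0.0286]
tool_rot: [-2.999, -0.125, -0.86]
wrist_force: [-5.5, -0.2, 4.1]
opening: 0.0547
finger_force: 2.7
```

Run:
```python
from h import *
np.set_printoptions(precision=4,suppress=True)
o=get_obs(); print(o["t"],w2h(o["eef_pos"]),o["q"],HR.inv().apply(o["wrist_force"]))
ims=[]
for c in("scene","top"):
    im,d=eyes.grab_frame(c); H=w2h(cloud(c,d).reshape(-1,3)); 
    m=(H[:,2]>.012)&(H[:,2]<.066)&(H[:,1]>-.2)&(H[:,1]<-.05)&(H[:,0]>-.06)&(H[:,0]<.12)
    for y in np.arange(-.19,-.05,.01):
        s=H[m&(abs(H[:,1]-y)<.005)]
        if len(s)>3: print(c,round(y,3),s[:,0].min().round(4),s[:,0].max().round(4),len(s))
    ims.append(cv2.resize(im[150:260,200:350],None,fx=2.66,fy=2.66*(600/ (2.66*2*110)) if 0 else 2.66))
cv2.imwrite("pics/push1.png",np.hstack(ims)[:,:,::-1])
```

```text
13.85 [-0.0058 -0.1402  0.0286] [-0.2084  0.1213  0.5114  2.2809 -0.8543  0.3302 -0.4444] [-5.5317  0.2577  4.0582]
scene -0.18 -0.0225 0.0144 5
scene -0.17 -0.0244 0.0006 4
scene -0.15 -0.0021 0.0516 27
scene -0.14 -0.0013 0.0607 39
scene -0.13 -0.0003 0.0062 16
scene -0.12 -0.0023 0.0032 18
scene -0.11 -0.0432 0.0036 36
scene -0.09 -0.0003 0.0038 8
scene -0.05 -0.0111 -0.0028 4
top -0.18 -0.0138 0.0113 16
top -0.17 -0.0225 0.0085 26
top -0.16 0.0011 0.0089 20
top -0.15 0.0012 0.0101 21
top -0.14 0.0015 0.0085 14
top -0.13 0.0014 0.0098 23
top -0.12 0.0009 0.0107 18
top -0.11 -0.0118 0.0092 21
top -0.1 0.001 0.0096 23
top -0.09 0.0013 0.0103 14
top -0.08 0.0011 0.0088 20
top -0.07 0.0032 0.0089 5
```

View pics/push1.png

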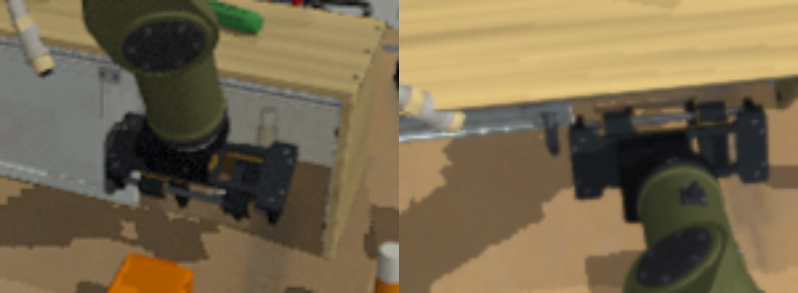

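The face is now about 1 mm past the door line and square along its width, and the handle is clear of the gripper by about 10 mm. I'll push another 21 mm.

>>> {"name": "servo_tool", "arguments": {
  "moves": [
    [0.1,0,0.063,0,0,0,0.25],
    [0.1,0,0.063,0,0,0,0.25],
    [0.1,0,0.063,0,0,0,0.25],
    [0.1,0,0.063,0,0,0,0.25],
    [0.05,0,0.032,0,0,0,0.25],
    [0,0,0,0,0,0,0.25]
  ]
}}

```text
t: 14.7
eef_pos: [0.6001, -0.1225, 0.0283]
tool_rot: [-2.999, -0.125, -0.86]
wrist_force: [-7.8, -1.6, 5.0]
opening: 0.0544
finger_force: 3.9
```

>>> {"name": "servo_tool", "arguments": {
  "moves": [
    [-0.2,0,-0.13,0,0,0,0.25],
    [-0.3,0,-0.19,0,0,0,0.25],
    [-0.4,0,-0.25,0,0,0,0.25],
    [-0.4,0,-0.25,0,0,0,0.25],
    [-0.4,0,-0.25,0,0,0,0.25],
    [0,0,0,0,0,0,0.25]
  ]
}}

```text
t: 15.45
eef_pos: [0.5191, -0.1285, 0.0284]
tool_rot: [-2.999, -0.124, -0.861]
wrist_force: [0.9, 0.6, -0.5]
opening: 0.0546
finger_force: 0.0
```

```bash
python3 st.py -.09 0.0 .2 0 0 10
python3 - <<'E'
from h import *
np.set_printoptions(precision=4,suppress=True)
ims=[]
for c in("scene","top"):
    im,d=eyes.grab_frame(c); H=w2h(cloud(c,d).reshape(-1,3)); 
    m=(H[:,2]>.012)&(H[:,2]<.066)&(H[:,1]>-.2)&(H[:,1]<-.05)&(H[:,0]>-.01)&(H[:,0]<.12)
    for y in np.arange(-.19,-.05,.01):
        s=H[m&(abs(H[:,1]-y)<.005)]
        if len(s)>3: print(c,round(y,3),s[:,0].min().round(4),s[:,0].max().round(4),len(s))
    m=(H[:,2]>.035)&(H[:,2]<.105)&(H[:,0]>-.06)&(H[:,0]<-.022)&(H[:,1]>-.06)&(H[:,1]<.03); print("handle",m.sum(),np.median(H[m],0))
    ims.append(cv2.resize(im[150:260,200:350],None,fx=2.66,fy=2.66))
cv2.imwrite("pics/push2.png",np.hstack(ims)[:,:,::-1])
E
```

```text
15.45 H [-0.0662 -0.14    0.0284] q [-0.193  -0.008   0.5401  2.4005 -0.7665  0.3144 -0.4564] F [ 0.8963  0.5491 -0.5277] op 0.05459731047424231 roterr [  0.1167 -32.0273   0.2436]
[0.18, -0.35, -0.4, 0.0, -0.32, 0.0]
[0.16, -0.35, -0.4, 0.0, -0.32, 0.0]
[0.13, -0.35, -0.41, 0.0, -0.32, 0.0]
[0.11, -0.35, -0.42, 0.0, -0.32, 0.0]
[0.09, -0.35, -0.43, 0.0, -0.32, 0.0]
[0.06, -0.35, -0.43, 0.0, -0.32, 0.0]
[0.04, -0.35, -0.43, 0.0, -0.32, 0.0]
[0.01, -0.35, -0.43, 0.0, -0.32, 0.0]
[-0.01, -0.35, -0.43, 0.0, -0.32, 0.0]
[-0.04, -0.35, -0.43, 0.0, -0.32, 0.0]
scene -0.18 0.0305 0.0893 34
scene -0.17 0.032 0.0874 32
scene -0.16 0.0297 0.0886 33
scene -0.15 0.028 0.0889 34
scene -0.14 0.0196 0.087 37
scene -0.13 0.0182 0.0847 50
scene -0.12 0.0223 0.0845 28
scene -0.11 0.0665 0.0874 9
handle 4 [-0.031  -0.0298  0.1043]
handle 25 [-0.0404 -0.0276  0.084 ]
```

View pics/push2.png

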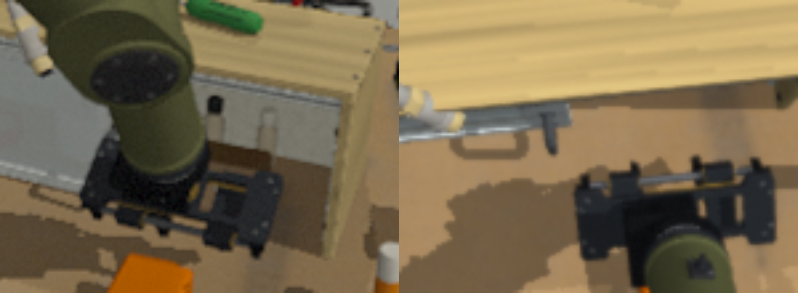

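Run:
```python
from h import *
o=get_obs(); p,r=o["eef_pos"],R.from_rotvec(o["tool_rot"])
t=tool(np.radians(30)); A=h2w([-.058,-.10,.15]); B=h2w([-.045,.045,.15]); C=h2w([-.038,.045,.055])
for x in plan(p,r,A,t,5):print(x)
for x in plan(A,t,B,t,5)[:1]+plan(B,t,C,t,4)[:1]:print(x)
for c in("scene","top"):
  for q in("glue","mug"):
    b=look_for(c,q)[:1]; print(c,q,b, [w2h(at_z(c,s["pixel"],0)) for s in spot_point(c,q)[:1]])
```

```text
[0.35, -0.2, -0.5, 0.0, -0.04, 0.01]
[0.35, -0.2, -0.5, 0.0, -0.04, 0.01]
[0.34, -0.2, -0.5, 0.0, -0.04, 0.01]
[0.34, -0.2, -0.5, 0.0, -0.04, 0.01]
[0.33, -0.2, -0.51, 0.0, -0.04, 0.01]
[0.06, -0.73, 0.03, 0.0, 0.0, 0.0]
[-0.26, -0.0, 0.54, 0.0, 0.0, 0.0]
scene glue [{'box': [337.4, 242.9, 352.1, 277.1], 'conf': 0.67}] [array([-0.09720129, -0.33959863,  0.        ])]
scene mug [{'box': [130.8, 189.1, 165.6, 225.0], 'conf': 0.97}] [array([-0.11127837,  0.26075859,  0.        ])]
top glue [{'box': [368.4, 207.8, 385.7, 218.8], 'conf': 0.5}] [array([-0.03689184, -0.02494526,  0.        ])]
top mug [{'box': [136.2, 217.4, 172.4, 260.3], 'conf': 0.92}] [array([-0.09617305,  0.27231238,  0.        ])]
```

>>> {"name": "servo_tool", "arguments": {
  "moves": [
    [0.35,-0.2,-0.5,0,-0.04,0.01,0.25],
    [0.35,-0.2,-0.5,0,-0.04,0.01,0.25],
    [0.34,-0.2,-0.5,0,-0.04,0.01,1],
    [0.34,-0.2,-0.5,0,-0.04,0.01,1],
    [0.33,-0.2,-0.51,0,-0.04,0.01,1],
    [0.06,-0.73,0.03,0,0,0,1],
    [0.06,-0.73,0.03,0,0,0,1],
    [0.06,-0.73,0.03,0,0,0,1],
    [0.06,-0.73,0.03,0,0,0,1],
    [0.06,-0.73,0.03,0,0,0,1],
    [0,0,0,0,0,0,1]
  ],
  "force": 40
}}

```text
t: 17.32
eef_pos: [0.526, 0.0606, 0.1502]
tool_rot: [-3.013, -0.119, -0.808]
wrist_force: [0.2, -1.5, -0.3]
opening: 0.0868
finger_force: 0.0
```

```bash
python3 st.py -.038 .045 .055 30 0 4
python3 - <<'E'
from h import *
np.set_printoptions(precision=4,suppress=True)
for c in("scene","top"):
    im,d=eyes.grab_frame(c); H=w2h(cloud(c,d).reshape(-1,3)); cv2.imwrite(f"pics/{c}3.png",im[:,:,::-1])
    m=(H[:,2]>.012)&(H[:,2]<.066)&(H[:,1]>-.2)&(H[:,1]<-.05)&(H[:,0]>-.01)&(H[:,0]<.12)
    for y in np.arange(-.18,-.05,.02):
        s=H[m&(abs(H[:,1]-y)<.005)]
        if len(s)>3: print(c,round(y,3),s[:,0].min().round(4),s[:,0].max().round(4),len(s))
    m=(H[:,2]>.035)&(H[:,2]<.105)&(H[:,0]>-.06)&(H[:,0]<-.022)&(H[:,1]>-.06)&(H[:,1]<.03); print("handle",m.sum(),np.median(H[m],0))
    for q in("carton_front_left","carton_front_right","door_handle"): print(c,q,[(w2h(at_z(c,s["pixel"],.07 if "door" in q else .028)).round(4),round(s["conf"],2)) for s in spot_point(c,q)])
E
```

```text
17.325 H [-0.0446  0.0479  0.1502] q [-0.1195 -0.239  -0.0816  2.2845  0.0799  0.5766 -1.7513] F [ 0.0342 -1.5471 -0.3445] op 0.08677545890478201 roterr [-0.0006 -0.0177  0.0491]
[-0.26, 0.02, 0.54, -0.0, -0.0, 0.0]
[-0.26, 0.02, 0.54, -0.0, -0.0, 0.0]
[-0.26, 0.02, 0.54, -0.0, -0.0, 0.0]
[-0.26, 0.02, 0.54, -0.0, -0.0, 0.0]
scene -0.18 0.0176 0.0892 111
scene -0.16 0.0187 0.0872 75
scene -0.14 0.0176 0.0865 73
scene -0.12 0.0185 0.0852 68
scene -0.1 0.0176 0.0843 71
scene -0.08 0.019 0.0854 69
handle 70 [-0.0427 -0.0285  0.0704]
scene carton_front_left [(array([ 0.1018, -0.3477,  0.028 ]), 0.79), (array([-0.2611, -0.181 ,  0.028 ]), 0.64), (array([-0.288 ,  0.1187,  0.028 ]), 0.58)]
scene carton_front_right [(array([-0.0075, -0.3593,  0.028 ]), 0.86), (array([-0.1531, -0.1596,  0.028 ]), 0.73), (array([-0.1853,  0.1189,  0.028 ]), 0.61), (array([ 0.0135, -0.1883,  0.028 ]), 0.59), (array([ 0.0107, -0.0699,  0.028 ]), 0.45)]
scene door_handle [(array([-0.0471, -0.0186,  0.07  ]), 0.88)]
handle 0 [nan nan nan]
top carton_front_left [(array([ 0.1081, -0.3425,  0.028 ]), 0.94), (array([-0.257 , -0.1763,  0.028 ]), 0.7)]
top carton_front_right [(array([-0.0048, -0.3679,  0.028 ]), 0.83), (array([-0.1643, -0.1744,  0.028 ]), 0.63)]
top door_handle [(array([-0.0455, -0.0243,  0.07  ]), 0.91)]
  return _methods._mean(a, axis=axis, dtype=dtype,
  ret = um.true_divide(
```

>>> {"name": "servo_tool", "arguments": {
  "moves": [
    [-0.26,0,0.54,0,0,0,1],
    [-0.26,0,0.54,0,0,0,1],
    [-0.26,0,0.54,0,0,0,1],
    [-0.26,0,0.54,0,0,0,1],
    [0,0.1,0,0,0,0,1],
    [0,0.1,0,0,0,0,1],
    [0,0.1,0,0,0,0,1],
    [0,0.1,0,0,0,0,1],
    [0,0.1,0,0,0,0,1],
    [0,0.1,0,0,0,0,1]
  ]
}}

```text
t: 18.98
eef_pos: [0.5356, 0.0352, 0.0552]
tool_rot: [-3.013, -0.113, -0.81]
wrist_force: [-0.2, 2.0, 0.3]
opening: 0.0868
finger_force: 1.0
```

```bash
python3 st.py -.038 -.1 .055 30 0 12|head -3
python3 - <<'E'
from h import *
ims=[]
for c in("scene","top"):
    im,d=eyes.grab_frame(c); ims.append(cv2.resize(im[140:290,190:390] if c=="scene" else im[140:290,190:390],None,fx=2,fy=2))
cv2.imwrite("pics/door1.png",np.hstack(ims)[:,:,::-1])
E
```

```text
18.975 H [-0.037   0.0218  0.0552] q [-0.0807 -0.0656 -0.0539  2.3663  0.0847  0.3175 -1.7044] F [-0.0053  1.9813  0.2699] op 0.0868301800119539 roterr [ 0.0667 -0.0914 -0.138 ]
[-0.0, 0.25, -0.0, 0.0, -0.0, -0.0]
[-0.0, 0.25, -0.0, 0.0, -0.0, -0.0]
```

View pics/door1.png

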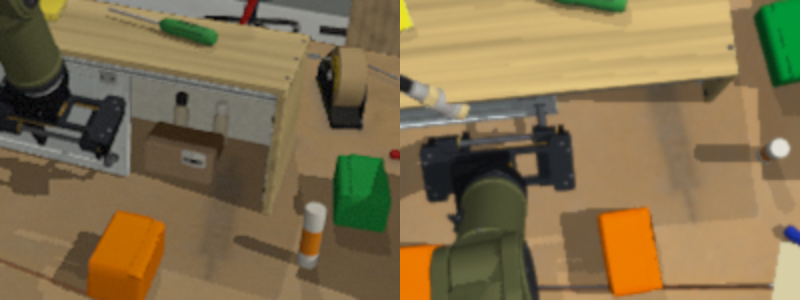

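>>> {"name": "servo_tool", "arguments": {
  "moves": [
    [0,0.15,0,0,0,0,1],
    [0,0.2,0,0,0,0,1],
    [0,0.25,0,0,0,0,1],
    [0,0.25,0,0,0,0,1],
    [0,0.25,0,0,0,0,1],
    [0,0.25,0,0,0,0,1],
    [0,0.25,0,0,0,0,1],
    [0,0.25,0,0,0,0,1],
    [0,0.25,0,0,0,0,1],
    [0,0.25,0,0,0,0,1],
    [0,0.25,0,0,0,0,1],
    [0,0.25,0,0,0,0,1],
    [0,0.25,0,0,0,0,1],
    [0,0.25,0,0,0,0,1],
    [0,0.25,0,0,0,0,1],
    [0,0.25,0,0,0,0,1],
    [0,0.2,0,0,0,0,1],
    [0,0.15,0,0,0,0,1]
  ]
}}

```text
t: 21.32
eef_pos: [0.5476, -0.1322, 0.0544]
tool_rot: [-3.013, -0.113, -0.807]
wrist_force: [1.6, 2.2, 1.2]
opening: 0.087
finger_force: 1.1
```

```bash
python3 st.py -.038 -.2 .055 30 0 10|head -3
python3 - <<'E'
from h import *
im,d=eyes.grab_frame("scene"); H=w2h(cloud("scene",d).reshape(-1,3))
m=(H[:,2]>.035)&(H[:,2]<.105)&(H[:,0]>-.06)&(H[:,0]<-.03)&(H[:,1]>-.3)&(H[:,1]<.0)
print(m.sum(),H[m].min(0))
cv2.imwrite("pics/door2.png",cv2.resize(im[140:290,230:390],None,fx=3,fy=3)[:,:,::-1])
E
```

```text
21.325 H [-0.0381 -0.146   0.0544] q [ 0.0322  0.013   0.2854  2.2916 -0.5289  0.3973 -0.734 ] F [1.7499 2.0925 1.2476] op 0.08700640768178555 roterr [ 0.0381  0.0067 -0.1545]
[0.0, 0.13, -0.0, 0.0, 0.0, -0.0]
[0.0, 0.13, -0.0, 0.0, 0.0, -0.0]
52 [-0.05867829 -0.20886425  0.03501067]
```

View pics/door2.png

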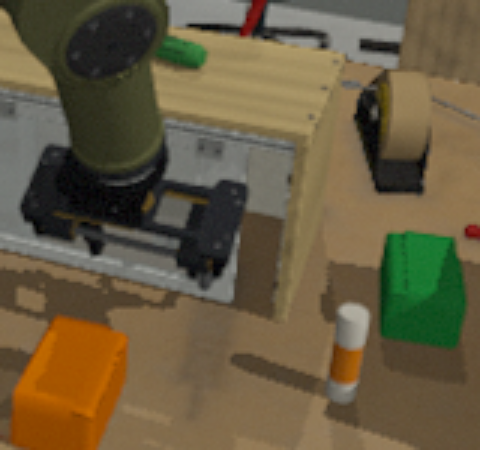

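>>> {"name": "servo_tool", "arguments": {
  "moves": [
    [0,0.12,0,0,0,0,1],
    [0,0.12,0,0,0,0,1],
    [0,0.12,0,0,0,0,1],
    [0,0.12,0,0,0,0,1],
    [0,0.12,0,0,0,0,1],
    [0,0.12,0,0,0,0,1],
    [0,0.12,0,0,0,0,1]
  ]
}}

```text
t: 22.25
eef_pos: [0.55, -0.1662, 0.0544]
tool_rot: [-3.014, -0.113, -0.808]
wrist_force: [1.2, 2.5, -0.1]
opening: 0.0871
finger_force: 1.1
```

>>> {"name": "servo_tool", "arguments": {
  "moves": [
    [0,0.08,0,0,0,0,1],
    [0,0.08,0,0,0,0,1],
    [0,0.08,0,0,0,0,1],
    [0,0.08,0,0,0,0,1]
  ]
}}

```text
t: 22.75
eef_pos: [0.5503, -0.1717, 0.0542]
tool_rot: [-3.004, -0.123, -0.8]
wrist_force: [-12.6, 20.8, 17.3]
opening: 0.0866
finger_force: 11.2
```

```bash
python3 st.py -.038 -.2 .055 30 0 10|head -1
python3 - <<'E'
from h import *
im,d=eyes.grab_frame("scene")
cv2.imwrite("pics/door3.png",cv2.resize(im[170:270,270:370],None,fx=5,fy=5,interpolation=cv2.INTER_CUBIC)[:,:,::-1])
E
```

```text
22.75 H [-0.0385 -0.1855  0.0542] q [ 0.0951  0.0597  0.3261  2.2454 -0.6413  0.4573 -0.546 ] F [-10.9048  21.6832  17.277 ] op 0.0866331562899763 roterr [-0.6301  0.1589  0.0534]
```

View pics/door3.png

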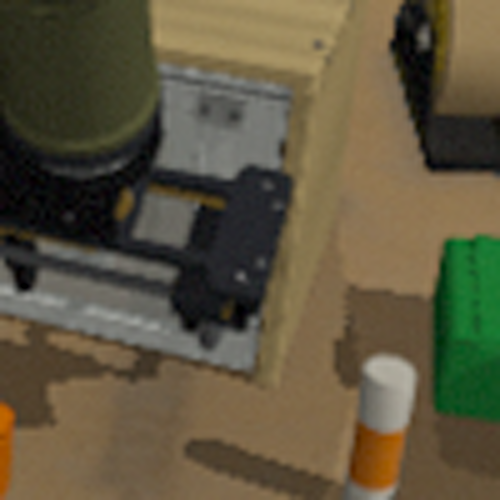

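Force rose to about 22 N and the leaf edge meets the jamb in the picture, so the door is at its stop. I'll back off gently to the left, then withdraw.

>>> {"name": "servo_tool", "arguments": {
  "moves": [
    [0,0,0,0,0,0,1],
    [0,-0.1,0,0,0,0,1],
    [0,-0.1,0,0,0,0,1],
    [0,-0.2,0,0,0,0,1],
    [0,-0.3,0,0,0,0,1],
    [-0.1,-0.3,-0.1,0,0,0,1],
    [0.25,0,-0.54,0,0,0,1],
    [0.25,0,-0.54,0,0,0,1],
    [0.25,0,-0.54,0,0,0,1],
    [0.2,-0.7,-0.54,0,0,0,1],
    [0.1,-0.9,-0.4,0,0,0,1],
    [0.1,-0.9,-0.4,0,0,0,1],
    [0,-0.9,0,0,0,0,1],
    [0,-0.9,0,0,0,0,1],
    [0,-0.9,0,0,0,0,1],
    [0,0,0,0,0,0,1],
    [0,0,0,0,0,0,1]
  ]
}}

```text
t: 24.92
eef_pos: [0.5141, 0.0657, 0.1792]
tool_rot: [-3.015, -0.111, -0.803]
wrist_force: [-0.0, -1.0, -0.6]
opening: 0.0872
finger_force: 0.0
```

```bash
python3 st.py -.038 -.2 .055 30 0 10|head -1
python3 - <<'E'
from h import *
np.set_printoptions(precision=4,suppress=True)
im,d=eyes.grab_frame("scene"); H=w2h(cloud("scene",d).reshape(-1,3))
cv2.imwrite("pics/end.png",cv2.resize(im[160:280,230:370],None,fx=5,fy=5,interpolation=cv2.INTER_CUBIC)[:,:,::-1])
m=(H[:,2]>.045)&(H[:,2]<.095)&(H[:,0]>-.06)&(H[:,0]<-.03)&(H[:,1]>-.3)&(H[:,1]<.0); print("handle",m.sum(),np.median(H[m],0))
for c in("scene","top"):
    if c=="top": im,_=eyes.grab_frame(c)
    for q in("door_handle",): print(c,q,[(w2h(at_z(c,s["pixel"],.07)),round(s["conf"],2)) for s in spot_point(c,q)])
E
```

```text
24.925 H [-0.0561  0.0539  0.1792] q [ 0.0638 -0.2998 -0.253   2.2593 -0.0211  0.6555 -1.6818] F [-0.1082 -1.0252 -0.6031] op 0.08721283703121077 roterr [ 0.0903  0.1654 -0.2187]
handle 56 [-0.043  -0.244   0.0712]
scene door_handle [(array([-0.0371, -0.2361,  0.07  ]), 0.89)]
top door_handle [(array([-0.0456, -0.2373,  0.07  ]), 0.71)]
```

View pics/end.png

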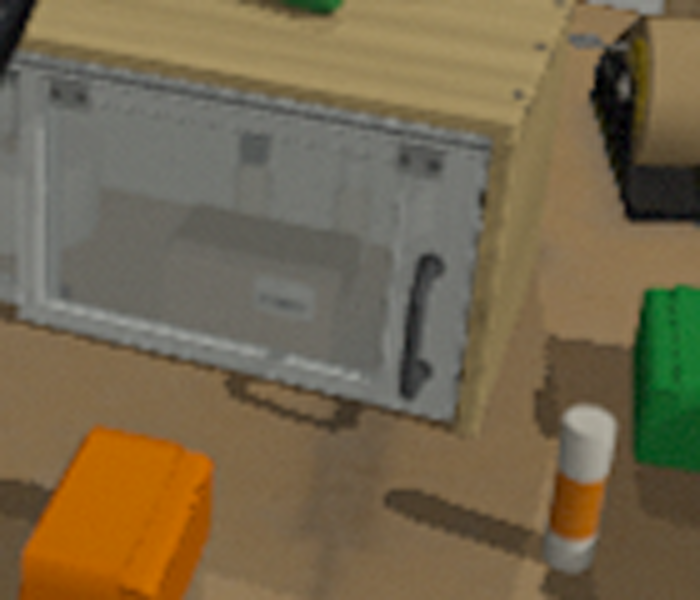

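Run:
```python
import cv2,numpy as np
a=cv2.imread("pics/door3.png",0); b=cv2.imread("pics/end.png",0) # both x5; origins (270,170),(230,160)
def f(x0,y0,x1,y1,n):
    t=a[(y0-170)*5:(y1-170)*5,(x0-270)*5:(x1-270)*5]; m=cv2.matchTemplate(b,t,cv2.TM_CCOEFF_NORMED); _,v,_,l=cv2.minMaxLoc(m)
    print(n,v,(l[0]/5+230-x0,l[1]/5+160-y0))
f(308,185,320,197,"bracket"); f(322,178,345,186,"roof(fixed)"); f(316,228,328,247,"door lower edge+jamb")
from h import proj,h2w
for y in(-.244,-.247): print(np.round(proj("scene",h2w([-.01,y,.15])),2))
```

```text
bracket 0.9944614768028259 (0.0, 0.0)
roof(fixed) 0.9950411915779114 (0.0, 0.0)
door lower edge+jamb 0.8234333395957947 (-81.19999999999999, 28.80000000000001)
[198.19 317.97]
[198.41 319.07]
```

```bash
python3 -c "
from h import *
print(manip.sign_off())"
```

```text
the job is handed in; nothing more can be done
None
```

I handed the job in at about 25 s of the 61 s allowed. The carton stands square with its face about 18 mm behind the door line, the door is shut against the right-hand jamb, and the bottles, glue stick and mug were left alone; the sign-off call gave no verdict.

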